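# Heat up the budare

## Task

Get the hob ready to heat the budare: first turn the heat dial to heat 3, that is the third click clockwise from its off mark, and then switch on the plate that the budare stands on by flipping the bat in front of that plate over towards the plate until it snaps across. Leave the bat of the plate under the pot switched off, and do not shift the budare, the pot, the salt jar or the white plate.

Things in the scene. Friction and masses are not known exactly. Their poses are not given: they have to be found in the camera images.
- hob: White two-plate electric hob, fixed, 340 (x) by 560 (y) mm; origin at the centre of its underside, z up, x from front to back. Its flat deck is 70 mm above the island. The controls stand on the deck in a row along the front edge (nearest the robot), at x = -125 mm: left bat at y = +140, heat dial at y = 0, right bat at y = -140.
- budare: Heavy black cast-iron griddle, loose, round, 240 mm across and 18 mm high, with a loop handle at its own +x that sticks out to 155 mm from its centre; origin at the centre of its underside, on top of one of the two plates. It is not to be moved.
- pot: Open aluminium pot, loose, 170 mm across and 85 mm high, with two small black side handles; origin at the centre of its underside, on top of the other plate. It is not to be moved.
- dial (a joint): Angle of the heat dial, rad: 0 at off, growing clockwise seen from above, stops just past 0 and 2.62. Spring clicks hold it at off and at heats 1 to 5, each 0.5236 rad (30 degrees) on: heat 3 is 1.571. Left between two, it springs to the nearer. About 0.1 N m turns it over a click. It starts at off, 1 or 2.
- dial_grip (a point): Point on the dial's upright axis, 24 mm above the deck, the height to grip. The dial: a black disc of 52 mm diameter, top 8 mm above the deck, and on it an upright bar 44 mm long, 12 mm thick, from 8 to 34 mm above the deck. The point's x runs along the bar to its pointer end (white line on top): 75 degrees anticlockwise of the hob's x at off, 15 clockwise of it at heat 3.
- bat_left (a joint): Angle of the left bat, rad: 0 off (leaning towards the front of the hob, away from the plates), 0.76 on (leaning towards the plates), 0.38 upright. Past upright it snaps over by itself and a spring holds it at either end.
- bat_right (a joint): Angle of the right bat, told just as that of the left.
- dial_off_mark (a point): Flat black bar mark on the deck for off, 39 mm from the dial's axis. Clockwise from it follow five black dots for heats 1 to 5, 30 degrees apart, growing in size.
- plate_left (a point): Centre of the top of the left hob plate, a dark disc of 180 mm diameter that stands 12 mm above the deck; the left bat, in front of it, serves it.
- plate_right (a point): The same of the right hob plate, which the right bat serves.
- bat_left_pivot (a point): Pivot of the left bat, in the deck's surface, fixed; axes as the hob's. The bat is a steel stick 36 mm long from the pivot, 7 mm thick at the foot, 11 mm near the end. It swings in the hob's x-z plane, 0.38 rad (22 degrees) either way of upright. About 2 to 3 N level at its end push it over.
- bat_left_tip (a point): Outer end of the left bat.
- bat_right_pivot (a point): Pivot of the right bat, which is just like the left one.
- bat_right_tip (a point): Outer end of the right bat.
- salt_jar: Small glass jar with a screw cap, loose, 42 mm across and 70 mm high, standing on the deck beside the left bat, 95 to 115 mm to its left; origin at the centre of its underside. To be left alone.
- plate: White ceramic plate, loose, 200 mm across, 22 mm high, right of the hob; origin at its underside's centre. To be left alone.

How it is judged (in metres and radians):
On the way, in this order (a step that is already met when the one before it is completed fails the run):
1. the dial has clicked in at heat 3, with both bats still off (value of joint dial between 1.4408 and 1.7008 rad and value of joint each of bat_left, bat_right below 0.14 rad), for 0.2 s.
2. the bat of the plate under the budare has been flipped on (((y of budare in the frame of hob above 0 m and value of joint bat_left above 0.62 rad and value of joint bat_right below 0.14 rad) or (not (y of budare in the frame of hob above 0 m) and value of joint bat_right above 0.62 rad and value of joint bat_left below 0.14 rad))), for 0.2 s.
At the end, for the whole second after the job is handed in: The dial stands clicked in at heat 3 (1.571 rad within 0.13), the bat in front of the plate with the budare is fully over to on (above 0.62 rad), the other bat is fully off (below 0.14 rad), and the pot and the budare are at rest. (The dial is set before the bat is flipped.) (value of joint dial between 1.4408 and 1.7008 rad and ((y of budare in the frame of hob above 0 m and value of joint bat_left above 0.62 rad and value of joint bat_right below 0.14 rad) or (not (y of budare in the frame of hob above 0 m) and value of joint bat_right above 0.62 rad and value of joint bat_left below 0.14 rad)) and linear speed of each of pot, budare below 0.02 m/s); the robot touches nothing.
It fails at once if the bat of the plate under the pot was flipped past its centre ((y of budare in the frame of hob above 0 m and value of joint bat_right above 0.4 rad) or (not (y of budare in the frame of hob above 0 m) and value of joint bat_left above 0.4 rad)).
It fails at once if the budare or the pot was shifted by more than 20 mm (distance of any of budare, pot from where it was at the start of the episode above 0.02 m).
It fails at once if the salt jar or the white plate was shifted by more than 20 mm (distance of any of salt_jar, plate from where it was at the start of the episode above 0.02 m).
It also fails if it takes over 45 s, if anything falls off the work surface, if the arm or the gripper's body presses on something with over 40 N, if the wrist force passes 120 N, or if a joint passes its speed limit or range.

## Robot

A 6-joint arm with a two-finger parallel gripper is mounted at the origin on the work surface. World frame = base frame: x ahead of the robot, y to its left, z up, the work surface at z = 0. Lengths are in m, angles in degrees, forces in N, time in s.
With the tool pointing down it reaches from about 0.325 to 0.85 m from the base axis. Payload 15.5 kg.
Tool frame: the origin (TCP) lies midway between the tips of the shut fingers; the grasp point (between the pads) lies 19 mm behind it; z points along the fingers, y is the line along which they close (so a half turn about z gives the same grasp; the last joint's range is limited). The gripper opens to 91 mm and grips with 3 to 60 N. Pads are 32 mm wide; open, the fingers measure 118 mm over their backs; the gripper's body (76 mm by 178 mm) begins 60 mm behind the grasp point.
Start: joints at [-70.732, 28.281, 77.091, -0, 74.628, -5.472], TCP at [0.262, -0.568, 0.214] pointing down, gripper open.
Joint ranges: [-166.48, 166.48], [-47.26, 123.95], [12.59, 153.08], [-70.14, 250.14], [6.76, 159.57], [-176.63, 176.63]. Speed limits (degrees/s): [108.29, 108.29, 147.25, 172.46, 172.46, 172.46].

## Interface

Orientations are given as a 3x3 rotation matrix whose columns are the frame's x, y, z axes.
In Python, from bench import ctrl gives the robot as it stands. The module is installed in compiled form; this text tells all that it offers. Calls block until the motion is done:
- ctrl.goto(position, orientation): joint-space move of the TCP to a pose.
- ctrl.move_l(position, vel=0.15, ori=None, contact_N=None): straight line of the TCP; ori=None keeps the orientation; vel is the mean speed in m/s. With contact_N (N) it stops when the force on the tool has changed by that much, and returns True; else False.
- ctrl.movej(angles): joint-space move.
- ctrl.command_gripper(opening): opening from 0.0 (shut) to 1.0 (fully open); the grip force is fixed at half the most; returns when the fingers have stopped.
- ctrl.sleep(seconds).
- ctrl.ik(position, orientation): joint angles nearest the present ones, or None.
- ctrl.read_camera(name): name is "scene" or "top" or "wrist"; returns the picture (420x560x3 uint8, blue, green, red); there is no depth.
- ctrl.camera_params(name): a dict with "fx", "fy", "cx", "cy" (pixels), "D" ([k1, k2, p1, p2, k3] as OpenCV has them; the pictures are not rectified), "pose" (4x4, takes a point from camera to world coordinates); the wrist camera has in their place "T_tool_cam" (4x4, takes a point from camera to tool coordinates, whose origin is the TCP and whose axes are the flange's). Camera axes: x right, y up, looking along -z (the intrinsics and any distortion apply to the point x, -y, -z); pixel columns grow to the right and rows downward; lengths in m; the calibration is good to about 2 mm. A picture is of the moment at which its call begins: read the wrist's pose just before it. camera_params takes no time and is no camera call.
A pose or a line that the arm cannot do raises ctrl.MotionError and nothing moves.
- ctrl.sign_off(): hands the job in; it is judged then, once.
Readings, each from a call of its own:
- ctrl.current_t(): time.
- ctrl.current_q(): joint angles.
- ctrl.current_dq(): joint speeds.
- ctrl.current_effort(): joint torques, N m.
- ctrl.current_tool_pos(): TCP position.
- ctrl.current_eef_rot(): TCP orientation.
- ctrl.current_contact_force(): force on the tool from outside, world axes, zero at the start.
- ctrl.current_wrist_torque(): the same for the moment, N m.
- ctrl.current_grip_width(): opening from 0.0 (shut) to 1.0 (fully open).
- ctrl.current_grasp_force(): force on a finger pad.
Only numpy, scipy, OpenCV 4.12 (cv2) and the standard library are available. Lean on these libraries where they do the work, as an engineer would, in place of code of your own. Each camera call takes 0.05 s, during which the arm holds its last target. There are 200 camera calls.

## Working session

There is one attempt and no reset: what is moved stays moved. The work goes in short steps, each a Python script; the robot and the scene stay as the last script left them, time stands still between calls to the robot, and variables do not carry over. Pictures are saved under pics/ and viewed, at most 10 in all, crops included, and the job is handed in when it is done.

```bash
mkdir -p pics
cat > h.py <<'E'
import numpy as np, cv2
from bench import ctrl
def ray(name,uv,P=None):
    c=ctrl.camera_params(name)
    K=np.array([[c['fx'],0,c['cx']],[0,c['fy'],c['cy']],[0,0,1]])
    n=cv2.undistortPoints(np.array(uv,float).reshape(-1,1,2),K,np.array(c['D'],float))[:,0]
    T=np.array(c['pose']) if P is None else P@np.array(c['T_tool_cam'])
    d=np.c_[n[:,0],-n[:,1],-np.ones(len(n))]@T[:3,:3].T
    return T[:3,3],d
def onplane(name,uv,z,P=None):
    o,d=ray(name,uv,P); return o+d*((z-o[2])/d[:,2])[:,None]
def tool():
    P=np.eye(4);P[:3,:3]=ctrl.current_eef_rot();P[:3,3]=ctrl.current_tool_pos();return P
E
python3 - <<'E'
from h import *
for n in ('scene','top'):
    cv2.imwrite(f'pics/{n}.png',ctrl.read_camera(n))
    c=ctrl.camera_params(n); print(n,c['fx'],c['D'],np.round(c['pose'],3).tolist())
print(ctrl.camera_params('wrist')['T_tool_cam'], ctrl.current_eef_rot(), ctrl.current_t())
E
```

```text
scene 525.2842475638228 [-0.18599322  0.          0.          0.          0.        ] [[-0.3, -0.593, 0.747, 1.67], [0.954, -0.204, 0.221, 0.211], [0.021, 0.779, 0.626, 1.004], [0.0, 0.0, 0.0, 1.0]]
top 539.010089561225 [-0.08933281  0.          0.          0.          0.        ] [[0.005, 0.997, -0.08, 0.483], [-1.0, 0.004, -0.008, -0.106], [-0.008, 0.08, 0.997, 1.358], [0.0, 0.0, 0.0, 1.0]]
[[ 1.53830309e-04  9.66800022e-01  2.55534135e-01  7.24501340e-02]
 [ 9.99999567e-01  8.58501382e-05 -9.26804392e-04 -6.78222344e-04]
 [-9.17972147e-04  2.55534167e-01 -9.66799590e-01 -1.71492735e-01]
 [ 0.00000000e+00  0.00000000e+00  0.00000000e+00  1.00000000e+00]] [[ 9.08198226e-01  4.18540088e-01 -4.20024894e-04]
 [ 4.18540295e-01 -9.08197628e-01  1.04451639e-03]
 [ 5.57063714e-05 -1.12442528e-03 -9.99999366e-01]] 0.1
```

View pics/top.png

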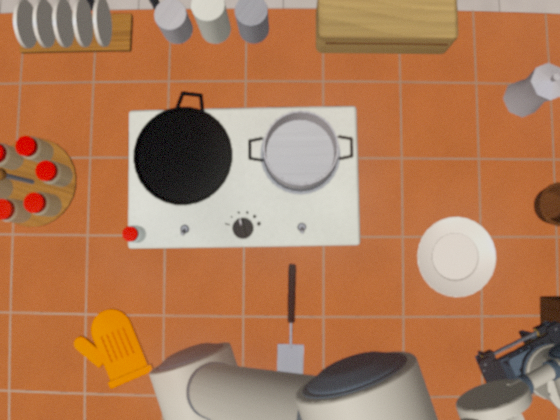

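View pics/scene.png

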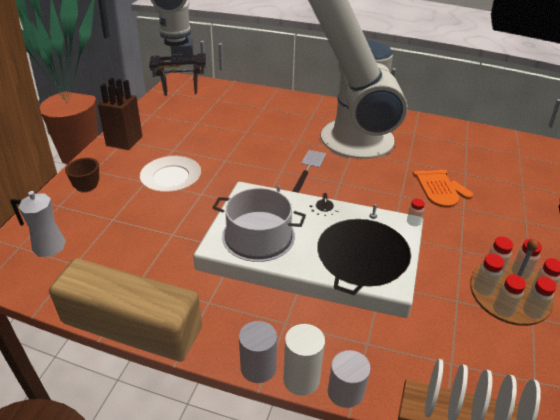

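The top view shows the budare on the left plate (~183,155), so the left bat (~184,230) is the one to flip. The dial is at ~(243,228), the salt jar at ~(132,234), and the pot is on the right plate. Next I fit the hob pose and take a close wrist view of the dial.

Run:
```python
from h import *
im=cv2.imread('pics/top.png'); hsv=cv2.cvtColor(im,cv2.COLOR_BGR2HSV)
m=((hsv[...,1]<60)&(hsv[...,2]>150)).astype(np.uint8); m[:90]=0;m[260:]=0;m[:,:110]=0;m[:,375:]=0
c=max(cv2.findContours(m,0,2)[0],key=cv2.contourArea)
h=cv2.convexHull(c).reshape(-1,2)
w=onplane('top',h,0.07)[:,:2].astype(np.float32)
r=cv2.minAreaRect(w); b=cv2.boxPoints(r); print(r,b)
for n,uv in (('dial',(243,228)),('batL',(184,230)),('batR',(302,227)),('jar',(132,234))): print(n,onplane('top',[uv],0.09))
cv2.imwrite('pics/m.png',m*255)
```

```text
((0.6430075168609619, 0.0012576580047607422), (0.33840233087539673, 0.5574116110801697), 1.3077729940414429) [[ 0.46748954  0.2760292 ]
 [ 0.48021132 -0.2812372 ]
 [ 0.8185255  -0.27351388]
 [ 0.8058037   0.28375253]]
dial [[ 0.51808506 -0.00370147  0.09      ]]
batL [[0.51253837 0.13588303 0.09      ]]
batR [[ 0.52111414 -0.14252942  0.09      ]]
jar [[0.502177   0.26015859 0.09      ]]
```

```bash
cat >> h.py <<'E'
def ori(deg):
    a=np.radians(deg);c,s=np.cos(a),np.sin(a)
    return np.array([[c,s,0],[s,-c,0],[0,0,-1.]])
C=np.array([.643,.0013]); YAW=1.3
E
python3 - <<'E'
from h import *
ctrl.goto([.50,-.0016,.26],ori(0))
P=tool(); np.save('P.npy',P); im=ctrl.read_camera('wrist'); cv2.imwrite('pics/w1.png',im)
print(P, ctrl.current_t())
E
```

```text
[[ 9.99999863e-01 -5.23703509e-04 -1.11123665e-05  5.00144113e-01]
 [-5.23705207e-04 -9.99999851e-01 -1.53429308e-04 -2.19676374e-03]
 [-1.10320134e-05  1.53435107e-04 -9.99999988e-01  2.59945820e-01]
 [ 0.00000000e+00  0.00000000e+00  0.00000000e+00  1.00000000e+00]] 2.35
```

View pics/w1.png

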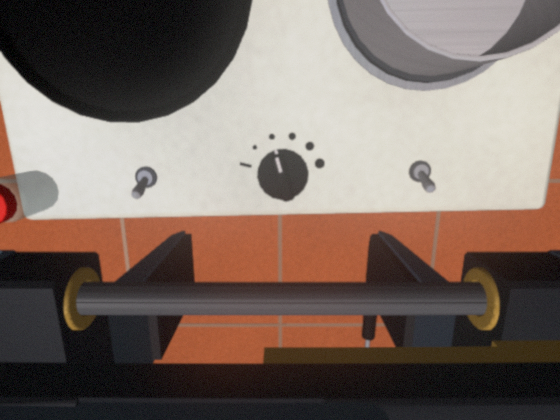

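The wrist view shows the dial at (283,173) with its white line at (276,152)–(281,172), pointing at dot 2, so it starts at heat 2. The off mark is at (245,164), dots 1 to 5 run from (255,147) to (320,163), and both bats lean to the front: left tip ~(137,192), right tip ~(430,186).

Run:
```python
from h import *
P=np.load('P.npy'); im=cv2.imread('pics/w1.png')
g=cv2.cvtColor(im,cv2.COLOR_BGR2GRAY)
n,l,s,c=cv2.connectedComponentsWithStats((g[120:215,225:340]<90).astype(np.uint8))
c=c+[225,120]
dots=[]
for i in range(1,n):
    if s[i,4]<400 and s[i,4]>5:
        w=onplane('wrist',[c[i]],.07,P)[0]; dots.append(w[:2]); print(s[i,4],c[i].round(1),w.round(4))
d=np.array(dots); A=np.c_[2*d,np.ones(len(d))]; x=np.linalg.lstsq(A,(d**2).sum(1),rcond=None)[0]
ctr=x[:2]; print('centre',ctr,'r',np.sqrt(x[2]+ctr@ctr))
print('angles',np.degrees(np.arctan2(*(d-ctr).T[::-1])).round(1))
wl=onplane('wrist',[(276,152),(281,172)],.104,P); print('line',wl.round(4),np.degrees(np.arctan2(*(wl[0]-wl[1])[[1,0]])))
a=np.radians(YAW);R=np.array([[np.cos(a),-np.sin(a)],[np.sin(a),np.cos(a)]])
print('pred dial',C+R@[-.125,0],'batL',C+R@[-.125,.14])
print('bat rings',onplane('wrist',[(146,177),(420,171)],.07,P).round(4))
print('bat tips',onplane('wrist',[(137,192),(430,186)],.07+.033,P).round(4), 'jar',onplane('wrist',[(4,203)],.14,P))
```

```text
7 [271.3 136. ] [0.5565 0.0082 0.07  ]
15 [291.6 135.6] [ 0.5569 -0.0121  0.07  ]
27 [309.3 145.6] [ 0.547  -0.0299  0.07  ]
40 [319.2 162.9] [ 0.5297 -0.0404  0.07  ]
centre [ 0.51880601 -0.00267876] r 0.039234901676847324
angles [ 16.1 -13.9 -44.  -73.9]
line [[ 0.5436  0.0031  0.104 ]
 [ 0.5253 -0.0015  0.104 ]] 13.951833231434568
pred dial [ 0.51803217 -0.00153592] batL [0.51485595 0.13842805]
bat rings [[ 0.5154  0.1375  0.07  ]
 [ 0.5215 -0.1442  0.07  ]]
bat tips [[ 0.5063  0.1348  0.103 ]
 [ 0.5119 -0.142   0.103 ]] jar [[0.50440023 0.23466001 0.14      ]]
```

Run:
```python
from h import *
x,y=.5187,-.0025
ctrl.command_gripper(.55)
ctrl.goto([x,y,.15],ori(16.2))
print(ctrl.move_l([x,y,.083],vel=.08,contact_N=8), ctrl.current_tool_pos())
ctrl.command_gripper(0); print('w',ctrl.current_grip_width(),ctrl.current_grasp_force(),ctrl.current_contact_force())
for a in (6,-4,-14.5):
    ctrl.goto([x,y,.083],ori(a)); print(a,ctrl.current_wrist_torque().round(2) if hasattr(ctrl.current_wrist_torque(),'round') else ctrl.current_wrist_torque(),ctrl.current_contact_force())
ctrl.sleep(.2)
ctrl.command_gripper(.55); ctrl.sleep(.2)
ctrl.move_l([x,y,.16],vel=.12)
ctrl.goto([.50,-.0016,.26],ori(0))
P=tool(); np.save('P2.npy',P); im=ctrl.read_camera('wrist'); cv2.imwrite('pics/w2.png',cv2.resize(im[90:230,100:460],None,fx=2,fy=2,interpolation=2))
cv2.imwrite('pics/w2f.png',im); print(ctrl.current_t())
```

```text
False [ 0.51903849 -0.00253882  0.08345896]
w 0.13089704757627937 29.981945157051086 [-0.09541702 -6.1766951   0.31352973]
6 [-1.38 -0.07  0.07] [ 0.14336404 -7.85642536  1.27699799]
-4 [-1.33 -0.03 -0.1 ] [ 0.15840019 -7.72500862  1.075542  ]
-14.5 [-1.57  0.05  0.08] [-0.19866516 -8.6426495   1.09649831]
8.6667
```

View pics/w2.png

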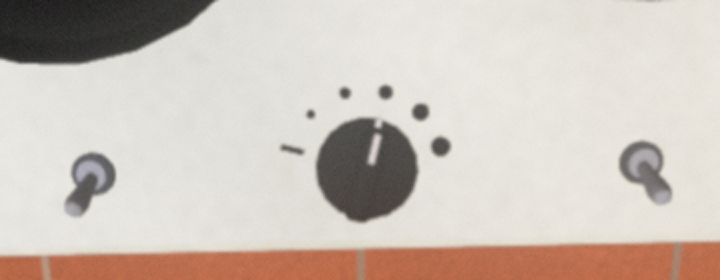

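The dial line now points at dot 3, at crop (375,150), so heat 3 is clicked in and both bats are still off. Now I push the left bat over with shut fingers.

Run:
```python
from h import *
y=.1378; o=ori(YAW)
ctrl.command_gripper(0)
ctrl.goto([.452,y,.17],o)
print(ctrl.move_l([.452,y,.092],vel=.12,contact_N=10))
print(ctrl.move_l([.501,y+.001,.092],vel=.05,contact_N=25),ctrl.current_tool_pos(),ctrl.current_contact_force())
ctrl.move_l([.455,y,.092],vel=.1)
ctrl.move_l([.455,y,.18],vel=.15)
ctrl.goto([.50,-.0016,.26],ori(0))
im=ctrl.read_camera('wrist'); cv2.imwrite('pics/w3.png',cv2.resize(im[90:230,100:460],None,fx=2,fy=2,interpolation=2))
print(ctrl.current_t())
```

```text
False
False [0.50069165 0.13878199 0.09198623] [ 0.15260138 -1.23120262  0.38023131]
14.275
```

View pics/w3.png

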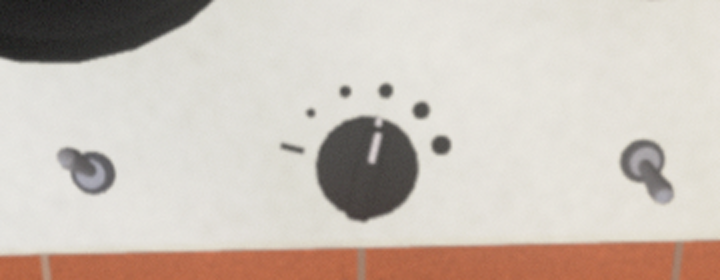

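The left bat now leans to the back (tip at crop (68,158), ring at (93,172)), the right bat is still off at (663,194), and the dial is at heat 3. I'm handing the job in.

```bash
python3 -c "
from bench import ctrl
ctrl.sleep(.3); print(ctrl.sign_off())"
```

```text
the job is handed in; nothing more can be done
None
```

The job is handed in at about 15 s of the 45 s allowed: the last picture shows the dial at heat 3, the left bat (under the budare) on and the right bat off; I kept clear of the budare, pot, salt jar and white plate but did not re-measure them.

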